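# Hang the photometer's lift-off door by its sprung hinge pin

### The arm

A 7-joint arm with a two-finger parallel gripper is mounted at the origin on the work surface. World frame = base frame: x ahead of the robot, y to its left, z up, the work surface at z = 0. Lengths are in m, angles in rad, forces in N, time in s.
With the tool pointing down it reaches from about 0.425 to 0.925 m from the base axis. Payload 6.8 kg.
Tool frame: the origin (TCP) lies between the finger pads; the fingertips stand 22 mm ahead of it and the grasp point (between the pads) lies 3 mm ahead of it; z points along the fingers, y is the line along which they close (so a half turn about z gives the same grasp; the last joint's range is limited). The gripper opens to 85 mm and grips with 20 to 120 N. Pads are 22 mm wide; open, the fingers measure 114 mm over their backs; the gripper's body (76 mm by 85 mm) begins 54 mm behind the grasp point. The pads swing forward as they close: fully open they stand 13 mm farther back than shut.
Start: joints at [-1.417, 0.477, 0.022, 1.555, -0.011, 1.109, -0.083], TCP at [0.175, 0.652, 0.253] pointing down, gripper open.
Joint ranges: [-2.96, 2.96], [-0.34, 2.1], [-1.41, 1.46], [0.24, 2.44], [-1.37, 4.51], [0.17, 1.92], [-2.96, 2.96]. Speed limits (rad/s): [2.39, 2.39, 3.14, 3.14, 3.14, 3.14, 3.14].

### API

Orientations are given as a 3x3 rotation matrix whose columns are the frame's x, y, z axes.
In Python, from plant import arm gives the robot as it stands.
- The arm moves only by the shell command python3 -m creep 'ROWS' [OPENING]. ROWS is JSON, one flat list of numbers, 4 for each row, row after row: the shift along the world's x, y, z scaled (see below), then the turn about the world's z scaled (see below). A call has exactly 5 rows; each row is the pose to reach, as a shift and turn from the pose commanded when the call began; what a row does not reach only later rows make up. The controller multiplies each number of a shift by 30 cm and each number of a turn by 120 degrees. A row lasts 1/12 s, in which the tool goes at most 41.7 mm and 7.16 degrees, less where a joint would pass 70% of its speed; a pose out of reach is approached as far as the arm can. A call with a number of a shift or a turn outside -1 to 1 is refused whole. A call with a gripper value outside its range is refused whole. OPENING is the opening, from 0 (shut) to 1 (fully open), set as the call begins (- or left out, the last holds). The fingers move at their own pace and stop on an object; the grip force is fixed at half the most. Time passes only in rows, so rows that repeat a pose let the fingers close, or fill a call up. It gives the time, the measured TCP pose, the force, the opening and the grip force at its end, in the units of the state.
- arm.sense(): the state, without advancing time (a new reading comes with each control period).
- arm.snapshot(name): name is "scene" or "side" or "wrist"; returns the picture (420x560x3 uint8, red, green, blue); there is no depth.
- arm.get_calibration(name): a dict with "fx", "fy", "cx", "cy" (pixels), "world_from_camera" (4x4, takes a point from camera to world coordinates). Camera axes: x right, y up, looking along -z (the intrinsics and any distortion apply to the point x, -y, -z); pixel columns grow to the right and rows downward; lengths in m; the calibration is good to about 2 mm. The wrist camera is an equidistant fisheye: a pixel r from the principal point sees the ray r / f radians off the axis. A picture is of the moment at which its call begins: read the wrist's pose just before it. get_calibration takes no time and is no camera call; for the wrist camera it gives the pose at the moment of the call.
- arm.sign_off(): hands the job in; it is judged then, once.
The state is a dict: "clock": time; "joint_pos": joint angles; "qd": joint speeds; "effort": joint torques, N m; "position": TCP position; "eef_rot": TCP orientation; "ft_force": force on the tool from outside, world axes, zero at the start; "torque": the same for the moment, N m; "gripper_width": finger opening in m; "grasp_force": force on a finger pad.
Only numpy, scipy, OpenCV 4.12 (cv2) and the standard library are available. Lean on these libraries where they do the work, as an engineer would, in place of code of your own. Each camera call takes 0.05 s, during which the arm holds its last target. There are 200 camera calls.

### The job

The photometer's amber flap door is parked on the bench stand. Pinch its red tab against the black lug to draw the sprung hinge pin, lift the door off the stand, and drop it into the hinge bracket on the front of the photometer, feeling for the gap between the ears, so that it sits fully down and hangs upright, with the pin sprung fully home in its hole when you let go. Be gentle: never push or pull the door against the stand or the photometer with more than about 25 N, and leave the other things where they are.

Things in the scene. Friction and masses are not known exactly. Their poses are not given: they have to be found in the camera images.
- pinch (a point): Where to pinch the door: midway between the outer faces of the black lug and the red tab when the pin is fully drawn; 34 mm above the hinge axis (door). Axes are the door's: y along the hinge from pin end to stub end, z up, x across its thickness. The lug's outer face lies 12 mm to +y (fixed), the tab's 26 mm to -y with the pin out, 12 mm fully drawn.
- pin (a joint): The sprung hinge pin, carried by the door and moved by its red tab: 0 fully out, 0.014 m fully drawn (tab towards the lug). Spring force 4 N at first, 7.5 N at full draw. Fingers closing along y take 38 mm and squeeze it to 24 mm; held so, the door can be carried. Tab and lug are 26 mm wide in x, standing from the tube up to 52 mm above the axis.
- door: The door (0.2 to 0.35 kg, balanced below pinch); origin and axes as door_axis. The tube's -y end lets out the brass pin, 7 mm thick, by 12 mm (2 mm inside when drawn); a fixed steel stub 6 mm thick sticks out 8 mm at the +y end.
- door_axis (a point): Middle of the door's hinge axis: the centre of its aluminium tube, 18 mm thick, 150 mm long in y. Below hangs an amber panel 96 mm wide in y, 4 mm thick (6 at the foot), down to 106 mm below the axis. Axes as pinch.
- stand_axis (a point): Middle of the parking stand's hinge axis, 180 mm above the bench; the door starts hung here, axes alike. Ears 10 mm thick, inner faces 155 mm apart in y, 36 mm wide in x, tops 14 mm above the axis. The +y ear has a slot 11 mm wide, open at the top, for the stub; the -y ear a closed 11 mm hole for the pin.
- stand: The parking stand (fixed): grey base plate 140 x 230 x 12 mm, two posts whose steel ears are cushioned: they give up to 8 mm downward (about 1.2 N/mm, after 4 N) and are rigid otherwise. Inside each ear a V cradle 12 mm long carries the tube's end and centres it in x. Origin at the centre of its underside.
- hinge_nominal (a point): Middle of the photometer's empty hinge bracket as designed: 180 mm above the bench, 24 mm ahead (-x) of its front. The door goes in with its axes along these. Ears, slot, hole and cradles as on the stand (2.5 mm to spare at either end of the tube). But the bracket is clamped up to 14 mm to either side (y) of this point, which is not measured: it must be felt or seen.
- photometer: The photometer (fixed): white and black case 300 x 360 mm (x, y), 162 mm tall; origin at the centre of its underside, front to -x, bracket included. Height and x of the bracket are exact. A tube end landing on an ear's top stops some 16 to 23 mm above its seat (it may tilt a little in the grip), the ear pushing up at that end only; the seat is reached with the door's axis 180 mm above the bench.
- beaker: bystander: glass beaker, 70 mm wide, 90 mm tall; origin at the centre of its underside
- cuvette_rack: bystander: blue cuvette rack 50 x 120 mm, 49 mm tall; origin at the centre of its underside
- reagent: bystander: amber bottle, 60 mm wide, 130 mm tall; origin at the centre of its underside
- jar: bystander: white jar, 60 mm wide, 70 mm tall; origin at the centre of its underside
- petri: bystander: clear dish, 90 mm wide, 15 mm tall; origin at the centre of its underside
- eraser: bystander: small dark eraser 55 x 25 x 14 mm; origin at the centre of its underside
- spatula: bystander: lying spatula; origin at the centre of its underside
Mind the look-alikes: they are no part of the job. Of the things like the door, leave any that is turquoise; of the rest the larger one is meant.

How it is judged:
On the way, in this order (a step that is already met when the one before it is completed fails the run):
1. the pin is drawn while the door is still on the stand (value of joint pin above 0.011 m and distance between door_axis and stand_axis below 0.01 m), for 0.1 s.
2. the door is lifted clear of the stand (z of door_axis in the frame of stand_axis above 0.035 m and contact force between door and stand below 0.1 N), for 0.1 s.
At the end, for the whole second after the job is handed in: The door hangs in the photometer's bracket: its axis within 5 mm of hinge_nominal in height and x and 18 mm in y, in line with the photometer within 0.05 rad, upright within 0.2 rad, the pin out to within 3 mm of full, the door at rest and let go (x of door_axis in the frame of hinge_nominal between -0.005 and 0.005 m and y of door_axis in the frame of hinge_nominal between -0.018 and 0.018 m and z of door_axis in the frame of hinge_nominal between -0.005 and 0.005 m and value of joint pin below 0.003 m and angle between door's own z axis and vertical below 0.2 rad and angle between the y axis of door and the y axis of photometer, either way round below 0.05 rad and linear speed of door below 0.02 m/s and angular speed of door below 0.15 rad/s and contact force between door and the fingers below 0.1 N); the robot touches nothing.
It fails at once if the door is pressed against the photometer with over 30 N (contact force between door and photometer above 30 N).
It fails at once if the door is pulled or pressed against the stand with over 30 N (contact force between door and stand above 30 N).
It fails at once if a bystander is shifted by more than 20 mm (distance of any of beaker, cuvette_rack, reagent, jar, petri, eraser, spatula from where it was at the start of the episode above 0.02 m).
It also fails if it takes over 58 s, if anything falls off the work surface, if the arm or the gripper's body presses on something with over 40 N, if the wrist force passes 120 N, or if a joint passes its speed limit or range.

## Working session

There is one attempt and no reset: what is moved stays moved. The work goes in short steps, Python scripts to look and compute and a shell command to move; the robot and the scene stay as the last step left them, time stands still between calls to the robot, and variables do not carry over. Pictures are saved under pics/ and viewed, at most 13 in all, crops included, and the job is handed in when it is done.

```bash
mkdir -p pics; ls; python3 - <<'E'
from plant import arm
import cv2,numpy as np
np.set_printoptions(precision=4,suppress=True)
s=arm.sense(); print(s["clock"],s["position"],s["eef_rot"],s["gripper_width"],s["ft_force"])
for n in ("scene","side","wrist"):
    c=arm.get_calibration(n); print(n,{k:c[k] for k in c if k!="world_from_camera"}); print(np.array(c["world_from_camera"]))
    im=arm.snapshot(n); cv2.imwrite(f"pics/{n}0.png",im[:,:,::-1])
E
```

```text
pics
0.0 [0.1746 0.6514 0.2523] [[-0.9659  0.2588 -0.0003]
 [ 0.2588  0.9659 -0.0019]
 [-0.0002 -0.0019 -1.    ]] 0.08535999393838853 [0.2196 0.0253 0.2845]
scene {'fx': 415.2472300540036, 'fy': 415.2472300540036, 'cx': 278.34238275680184, 'cy': 211.94908832750613}
[[ 0.6403 -0.5944  0.4865  1.2237]
 [ 0.7681  0.4977 -0.4029 -0.5692]
 [-0.0026  0.6316  0.7753  1.2155]
 [ 0.      0.      0.      1.    ]]
side {'fx': 462.6275479483901, 'fy': 462.6275479483901, 'cx': 280.331987337711, 'cy': 199.95249144527483}
[[-0.9969  0.0248 -0.0744  0.4531]
 [-0.0759 -0.5451  0.835   1.0298]
 [-0.0199  0.838   0.5453  0.8278]
 [ 0.      0.      0.      1.    ]]
wrist {'fx': 325.19226210127806, 'fy': 325.19226210127806, 'cx': 278.42044961381606, 'cy': 207.06562400763457}
[[ 0.2596 -0.9152 -0.3083  0.0945]
 [ 0.9657  0.245   0.0859  0.6728]
 [-0.0031 -0.32    0.9474  0.373 ]
 [ 0.      0.      0.      1.    ]]
```

View pics/scene0.png

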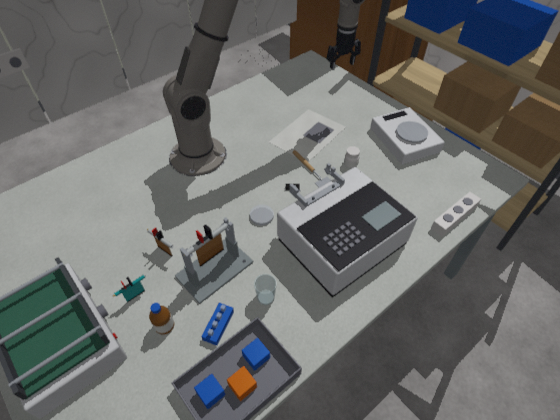

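View pics/side0.png

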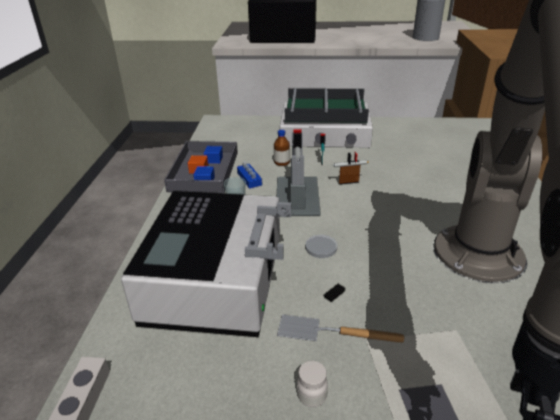

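The scene view shows the stand with the amber door at about (212,255). The photometer is at (345,230) with its bracket at (320,188), and the decoys are at (162,240) and (130,290). In the side view the stand is nearly edge-on at (298,180) and the bracket is at (262,230). I'll enlarge both.

```bash
python3 - <<'E'
import cv2,numpy as np
a=cv2.imread("pics/scene0.png");b=cv2.imread("pics/side0.png")
r=lambda im,x0,y0,w,h:cv2.resize(im[y0:y0+h,x0:x0+w],(400,300),interpolation=cv2.INTER_CUBIC)
# each crop 100x75 ->4x
m=np.vstack([np.hstack([r(a,160,215,100,75),r(a,275,160,100,75)]),np.hstack([r(b,260,120,100,75),r(b,220,190,100,75)])])
cv2.imwrite("pics/m.png",m)
E
```

```text
(no output)
```

View pics/m.png

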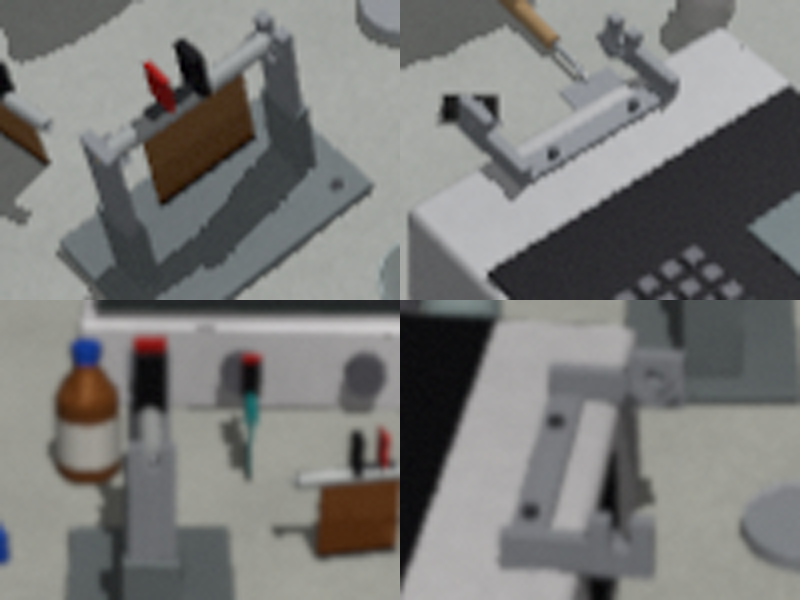

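The crops show:
- **Stand:** its -y ear top is near scene (184,249) and its +y ear near (227,221). The red tab is at about (200,236) and the black lug at (208,231).
- **Bracket:** its ears are near scene (291,186) and (330,169). The slotted ear is nearest the side camera.

I'll turn these into world points.

```bash
cat > h.py <<'E'
import numpy as np,cv2
from plant import arm
np.set_printoptions(precision=4,suppress=True)
def ray(c,u,v):
    M=np.array(c["world_from_camera"]);x=(u-c["cx"])/c["fx"];y=(v-c["cy"])/c["fy"]
    if c.get("fish"):
        r=np.hypot(x,y);k=np.sin(r)/r if r>1e-9 else 1;d=np.array([x*k,-y*k,-np.cos(r)])
    else: d=np.array([x,-y,-1.])
    d=M[:3,:3]@d; return M[:3,3],d/np.linalg.norm(d)
def onz(c,u,v,z):
    o,d=ray(c,u,v);return o+d*(z-o[2])/d[2]
def proj(c,P):
    M=np.array(c["world_from_camera"]);p=M[:3,:3].T@(np.asarray(P)-M[:3,3]);x,y,z=p[0],-p[1],-p[2]
    if c.get("fish"):
        r=np.hypot(x,y);t=np.arctan2(r,z);x,y=x/r*t,y/r*t
    else: x,y=x/z,y/z
    return np.array([c["cx"]+c["fx"]*x,c["cy"]+c["fy"]*y])
def cal(n):
    c=dict(arm.get_calibration(n)); c["fish"]=n=="wrist"; return c
def mid(r1,r2):
    (a,d),(b,e)=r1,r2;t=np.linalg.lstsq(np.c_[d,-e],b-a,rcond=None)[0]
    p,q=a+d*t[0],b+e*t[1];return (p+q)/2,np.linalg.norm(p-q)
E
python3 - <<'E'
from h import *
s,d=cal("scene"),cal("side")
print("front edge",onz(s,277.5,213,.162),onz(s,356,167.5,.162), "side",onz(d,279,197,.162))
print("br ears",onz(s,291,186,.194),onz(s,330,169,.194),"side",onz(d,220+65,190+17,.194)," +y",onz(d,220+50,190+57,.194))
print("stand ears",onz(s,184,249,.194),onz(s,227,221,.194),"side",onz(d,298,155,.194))
print("tab top",onz(s,200-2,231,.232),"lug top",onz(s,207,225.5,.232),"side tab",onz(d,297.5,206-120+120,.232),mid(ray(s,198,231),ray(d,297.5,205-0)))
print("stand base corners",[onz(s,160+x/4,215+y/4,.012)[:2] for x,y in((60,240),(372,185),(215,300))])
# masks
for n,c in(("scene",s),("side",d)):
    im=cv2.imread(f"pics/{n}0.png");h=cv2.cvtColor(im,cv2.COLOR_BGR2HSV)
    m=(((h[...,0]<6)|(h[...,0]>174))&(h[...,1]>170)&(h[...,2]>80)).astype(np.uint8)
    k,l,st,ce=cv2.connectedComponentsWithStats(m)
    print(n,[(st[i].tolist(),ce[i]) for i in range(1,k) if st[i,4]>8])
E
```

```text
front edge [ 0.5643 -0.0267  0.162 ] [0.5835 0.3231 0.162 ] side [ 0.5485 -0.0039  0.162 ]
br ears [0.5239 0.0657 0.194 ] [0.5502 0.2217 0.194 ] side [0.5257 0.0904 0.194 ]  +y [0.5478 0.2474 0.194 ]
stand ears [ 0.5121 -0.3431  0.194 ] [ 0.5079 -0.1845  0.194 ] side [ 0.5059 -0.1854  0.194 ]
tab top [ 0.5102 -0.286   0.232 ] lug top [ 0.5102 -0.2543  0.232 ] side tab [0.4927 0.1413 0.232 ] (array([ 0.4528, -0.2172,  0.0446]), np.float64(0.13667445002129947))
stand base corners [array([ 0.4556, -0.381 ]), array([ 0.5796, -0.1489]), array([ 0.5849, -0.3135])]
scene [([196, 231, 7, 12, 29], array([199.2414, 235.7586]))]
side [([294, 130, 7, 3, 19], array([297.    , 131.1053]))]
```

The stand axis is at about (0.510, -0.264) with yaw near 0, and the bracket middle is at about (0.535, 0.15) with an uncertain yaw. I'll move to look down on the bracket with the wrist camera, with the tool's y axis brought close to world y.

```bash
python3 -m creep '[0.077,-0.107,0.024,0.025, 0.153,-0.213,0.048,0.05, 0.23,-0.32,0.072,0.075, 0.307,-0.427,0.096,0.1, 0.383,-0.533,0.12,0.1]'
python3 -m creep '[0.077,-0.107,0.024,0, 0.153,-0.213,0.048,0, 0.23,-0.32,0.072,0, 0.307,-0.427,0.096,0, 0.383,-0.533,0.12,0]'
python3 -m creep '[0.077,-0.107,0.024,0, 0.153,-0.213,0.048,0, 0.23,-0.32,0.072,0, 0.383,-0.533,0.12,0, 0.383,-0.533,0.12,0]'
python3 - <<'E'
from h import *
import pickle
s=arm.sense();c=cal("wrist");im=arm.snapshot("wrist");cv2.imwrite("pics/w1.png",im[:,:,::-1]);pickle.dump(c,open("w1.pkl","wb"))
print(s["position"],s["eef_rot"],s["clock"])
E
```

```text
clock: 0.57
position: [0.2904, 0.4902, 0.2893]
eef_rot: [[-0.999, 0.05, -0.0], [0.05, 0.999, -0.001], [0.0, -0.001, -1.0]]
ft_force: [1.5, 0.6, -0.8]
gripper_width: 0.0855
grasp_force: 0.0
clock: 0.98
position: [0.4052, 0.3302, 0.3256]
eef_rot: [[-0.999, 0.052, -0.0], [0.052, 0.999, 0.0], [0.0, 0.0, -1.0]]
ft_force: [0.4, 1.1, 0.1]
gripper_width: 0.0855
grasp_force: 0.0
clock: 1.4
position: [0.5203, 0.1699, 0.3618]
eef_rot: [[-0.999, 0.053, 0.0], [0.053, 0.999, -0.0], [-0.0, -0.0, -1.0]]
ft_force: [0.4, 0.8, -0.5]
gripper_width: 0.0853
grasp_force: 0.0
[0.5203 0.1699 0.3618] [[-0.9986  0.053   0.0002]
 [ 0.053   0.9986 -0.0001]
 [-0.0002 -0.     -1.    ]] 1.4
```

View pics/w1.png

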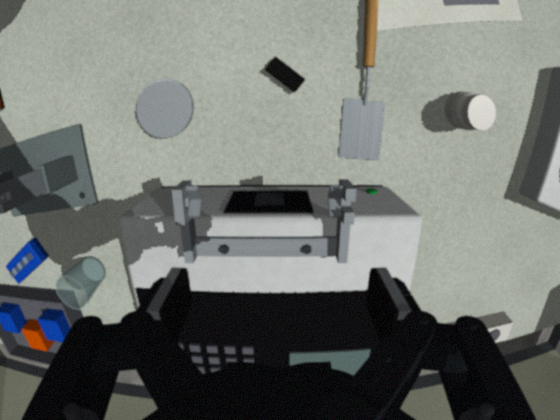

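The wrist view shows the bracket from above. The -y (hole) ear is at about (185,205) and the +y (slotted) ear at about (343,205), with the case front edge along row ~215. I'll enlarge it to pick ear-top corners.

```bash
python3 - <<'E'
import cv2,numpy as np
a=cv2.imread("pics/w1.png")
c=cv2.resize(a[175:275,165:215],(400,600)[:2] if 0 else (300,600),interpolation=cv2.INTER_CUBIC)
d=cv2.resize(a[175:275,320:370],(300,600),interpolation=cv2.INTER_CUBIC)
cv2.imwrite("pics/w1c.png",cv2.convertScaleAbs(np.hstack([c,d]),alpha=1.4))
E
```

```text
(no output)
```

View pics/w1c.png

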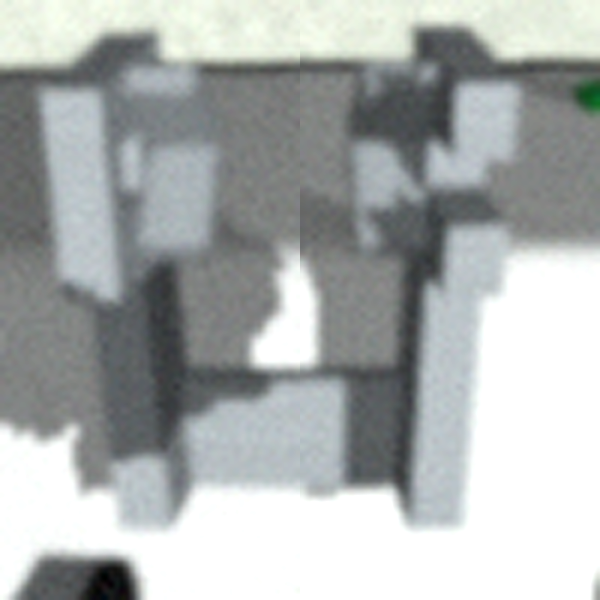

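Ear-top corners in the 6x crop are (40,88), (97,90), (125,300), (58,285) for the -y ear and (455,85), (520,85), (500,290), (440,283) for the +y ear. I'll cast these to z = 0.194.

```bash
python3 - <<'E'
from h import *
import pickle
c=pickle.load(open("w1.pkl","rb"))
L=[(40,88),(97,90),(125,300),(58,285)];R=[(455,85),(520,85),(500,290),(440,283)]
f=lambda x,y,x0:onz(c,x0+(x+.5)/6-.5,175+(y+.5)/6-.5,.194)[:2]
l=np.array([f(x,y,165) for x,y in L]);r=np.array([f(x-300,y,320) for x,y in R])
print(l,r,l.mean(0),r.mean(0));d=r.mean(0)-l.mean(0);print("mid",(l.mean(0)+r.mean(0))/2,"len",np.linalg.norm(d),"yaw",np.degrees(-np.arctan2(d[0],d[1])))
E
```

```text
[[0.5112 0.0672]
 [0.5122 0.0768]
 [0.5479 0.0762]
 [0.5447 0.0649]] [[0.52   0.2317]
 [0.5204 0.2421]
 [0.5547 0.2396]
 [0.5529 0.2296]] [0.529  0.0713] [0.537  0.2358]
mid [0.533  0.1535] len 0.1646722294547503 yaw -2.773060861290631
```

The ear spacing comes out at 164.7 mm against 165 by design, so I trust this fix: bracket axis middle (0.533, 0.1535), yaw about -2.8°. Next I'll look at the stand the same way.

```bash
python3 -m creep '[0,-0.137,0,0, 0,-0.273,0,0, 0,-0.41,0,0, -0.01,-0.547,0,0, -0.02,-0.683,0,0]' >/dev/null
python3 -m creep '[0,-0.137,0,0, 0,-0.273,0,0, 0,-0.41,0,0, -0.01,-0.547,0,0, -0.02,-0.683,0,0]' >/dev/null
python3 -m creep '[0,0,0,0, 0,0,0,0, 0,0,0,0, 0,0,0,0, 0,0,0,0]'
python3 - <<'E'
from h import *
import pickle
c=cal("wrist");im=arm.snapshot("wrist")[:,:,::-1];cv2.imwrite("pics/w2.png",im);pickle.dump(c,open("w2.pkl","wb"))
a=[proj(c,(.51,-.264+y,.194)) for y in(-.083,0,.083)];print(a)
x0,y0=[int(v) for v in a[1]];x0-=100;y0-=75;print(x0,y0)
cv2.imwrite("pics/w2c.png",cv2.convertScaleAbs(cv2.resize(im[y0:y0+150,x0:x0+200],(800,600),interpolation=cv2.INTER_CUBIC),alpha=1.4))
E
```

```text
clock: 2.7
position: [0.508, -0.2356, 0.3611]
eef_rot: [[-0.999, 0.049, -0.0], [0.049, 0.999, 0.001], [0.0, 0.001, -1.0]]
ft_force: [-0.1, -0.1, 0.0]
gripper_width: 0.0854
grasp_force: 0.0
[array([164.169 , 200.6976]), array([248.5506, 196.1753]), array([337.8069, 192.0015])]
148 121
```

View pics/w2c.png

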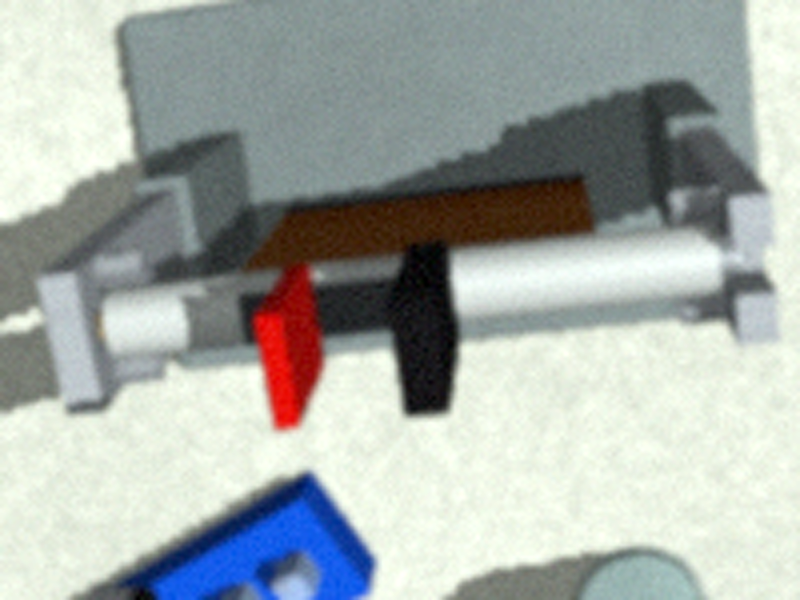

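In the 4x crop the stand's -y ear top is (40,278), (80,270), (105,405), (70,410) and its +y ear top is (728,192), (770,192), (778,340), (742,340). The red tab's outer top edge runs (255,318) to (277,430). The black lug is at about x = 430, to +y of it.

```bash
python3 - <<'E'
from h import *
import pickle
c=pickle.load(open("w2.pkl","rb"))
f=lambda p,z:onz(c,148+(p[0]+.5)/4-.5,121+(p[1]+.5)/4-.5,z)[:2]
l=np.array([f(p,.194) for p in[(40,278),(80,270),(105,405),(70,410)]]);r=np.array([f(p,.194) for p in [(728,192),(770,192),(778,340),(742,340)]])
print(l,r);d=r.mean(0)-l.mean(0);n=np.linalg.norm(d);m=(l.mean(0)+r.mean(0))/2;print("mid",m,"len",n,"yaw",np.degrees(-np.arctan2(d[0],d[1])))
t=np.array([f(p,.232) for p in[(255,318),(277,430)]]);d/=n;print("tab",t,"pinch",t.mean(0)+.026*d,"rel mid y",(t.mean(0)+.026*d-m)@d)
E
```

```text
[[ 0.499  -0.3522]
 [ 0.4977 -0.3414]
 [ 0.5322 -0.3404]
 [ 0.5332 -0.3499]] [[ 0.4875 -0.1886]
 [ 0.4879 -0.1788]
 [ 0.5236 -0.1768]
 [ 0.5232 -0.1854]]
mid [ 0.5105 -0.2642] len 0.1639021866357486 yaw 3.504587707576707
tab [[ 0.5005 -0.2906]
 [ 0.5253 -0.2888]] pinch [ 0.5113 -0.2638] rel mid y 0.000385589386677598
```

The stand middle is (0.511, -0.264) with yaw about +3.6°, and the pinch lies right above it. I'll go over it, turn +6.3°, and come down to TCP z ≈ 0.218.

```bash
python3 -m creep '[0.01,-0.095,-0.05,0.053, 0.01,-0.095,-0.13,0.053, 0.01,-0.095,-0.22,0.053, 0.01,-0.095,-0.3,0.053, 0.01,-0.095,-0.333,0.053]' | head -4
python3 -m creep '[0,0,-0.04,0, 0,0,-0.08,0, 0,0,-0.12,0, 0,0,-0.143,0, 0,0,-0.143,0]'
python3 - <<'E'
from h import *
for n in("scene","side"):
    im=arm.snapshot(n)[:,:,::-1];cv2.imwrite(f"pics/{n}1.png",im)
c=cal("wrist");im=arm.snapshot("wrist")[:,:,::-1];cv2.imwrite("pics/w3.png",im)
E
```

```text
clock: 3.17
position: [0.5093, -0.2641, 0.2583]
eef_rot: [[-0.998, -0.06, -0.004], [-0.06, 0.998, 0.002], [0.004, 0.002, -1.0]]
ft_force: [1.0, 0.9, 0.3]
clock: 3.58
position: [0.5099, -0.2655, 0.2172]
eef_rot: [[-0.998, -0.059, -0.002], [-0.059, 0.998, 0.001], [0.002, 0.001, -1.0]]
ft_force: [-0.2, 0.2, -0.0]
gripper_width: 0.0854
grasp_force: 0.0
```

View pics/w3.png

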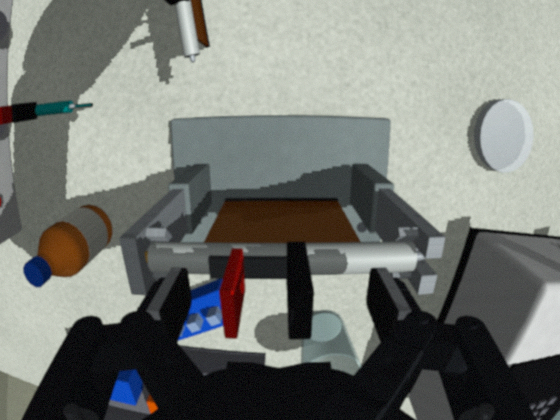

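The wrist view shows the tab (~232,295) and lug (~300,290) between the open fingers (inner faces ~188 and ~368), with the pinch about 1.5 mm to +y of the tool centre. I'll correct that, then close.

```bash
python3 -m creep '[0.003,0.006,0,0, 0.003,0.006,0,0, 0.003,0.006,0,0, 0.003,0.006,0,0, 0.003,0.006,0,0]' 0.35
python3 -m creep '[0,0,0,0, 0,0,0,0, 0,0,0,0, 0,0,0,0, 0,0,0,0]' 0
python3 -m creep '[0,0,0,0, 0,0,0,0, 0,0,0,0, 0,0,0,0, 0,0,0,0]'
```

```text
clock: 4.15
position: [0.5119, -0.2666, 0.2198]
eef_rot: [[-0.998, -0.057, 0.003], [-0.057, 0.998, -0.004], [-0.003, -0.004, -1.0]]
ft_force: [1.0, -6.6, 4.4]
gripper_width: 0.03
grasp_force: 3.0
clock: 4.57
position: [0.512, -0.2646, 0.2194]
eef_rot: [[-0.998, -0.059, 0.002], [-0.059, 0.998, -0.001], [-0.002, -0.001, -1.0]]
ft_force: [-1.0, -0.7, 5.6]
gripper_width: 0.0222
grasp_force: 60.1
clock: 4.98
position: [0.512, -0.2647, 0.2194]
eef_rot: [[-0.998, -0.059, 0.002], [-0.059, 0.998, -0.001], [-0.002, -0.001, -1.0]]
ft_force: [-0.6, -0.0, 6.0]
gripper_width: 0.022
grasp_force: 60.1
```

Gripped at 22 mm with 60 N, so the pin is drawn, and the vertical force is only 6 N. I'll lift gently.

```bash
python3 -m creep '[0,0,0.007,0, 0,0,0.015,0, 0,0,0.025,0, 0,0,0.037,0, 0,0,0.05,0]'
python3 -m creep '[0,0,0.02,0, 0,0,0.05,0, 0,0,0.08,0, 0,0,0.12,0, 0,0,0.16,0]'
python3 -m creep '[0,0,0.03,0, 0,0,0.07,0, 0,0,0.12,0, 0,0,0.16,0, 0,0,0.16,0]'
python3 - <<'E'
from h import *
for n in("scene","side"):
    im=arm.snapshot(n)[:,:,::-1];cv2.imwrite(f"pics/{n}2.png",im)
a,b=cv2.imread("pics/scene2.png"),cv2.imread("pics/side2.png")
cv2.imwrite("pics/m2.png",np.hstack([cv2.resize(a[160:310,120:270],(400,400)),cv2.resize(b[60:210,220:370],(400,400))]))
E
```

```text
clock: 5.4
position: [0.5107, -0.2636, 0.2331]
eef_rot: [[-0.998, -0.059, -0.002], [-0.059, 0.998, 0.001], [0.002, 0.001, -1.0]]
ft_force: [0.8, -1.3, -3.0]
gripper_width: 0.0221
grasp_force: 58.7
clock: 5.82
position: [0.5113, -0.2643, 0.2829]
eef_rot: [[-0.998, -0.058, 0.0], [-0.058, 0.998, -0.0], [-0.0, -0.0, -1.0]]
ft_force: [0.4, 0.0, -3.7]
gripper_width: 0.0223
grasp_force: 58.8
clock: 6.23
position: [0.5125, -0.265, 0.3327]
eef_rot: [[-0.998, -0.058, 0.005], [-0.058, 0.998, -0.001], [-0.005, -0.002, -1.0]]
ft_force: [0.5, -0.1, -2.7]
gripper_width: 0.0222
grasp_force: 58.9
```

View pics/m2.png

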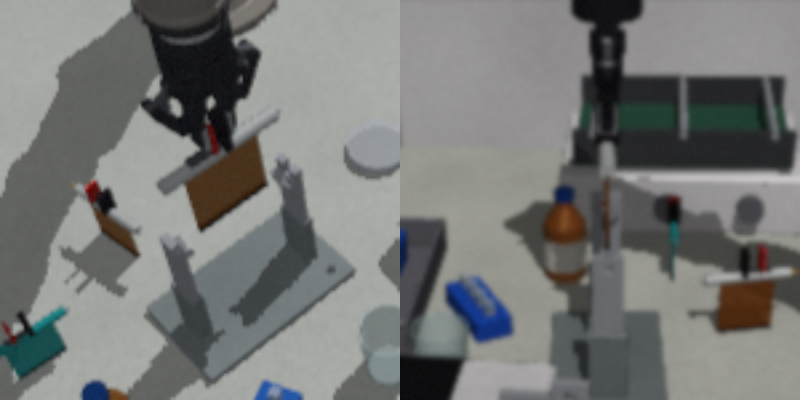

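The door hangs level in the grip, clear of the stand. I'll carry it to the bracket, rising 40 mm and turning -6.2°.

```bash
python3 -m creep '[0,0.05,0.08,0, 0.01,0.15,0.133,-0.01, 0.02,0.28,0.133,-0.02, 0.03,0.41,0.133,-0.03, 0.035,0.53,0.133,-0.04]' | head -3
python3 -m creep '[0.01,0.13,0,-0.01, 0.02,0.26,0,-0.012, 0.025,0.39,0,-0.012, 0.03,0.52,0,-0.012, 0.037,0.6,0,-0.012]' | head -3
python3 -m creep '[0,0.1,0,0, 0,0.18,0,0, 0,0.24,0,0, 0,0.26,0,0, 0,0.265,0,0]'| head -3
python3 -m creep '[0,0,0,0, 0,0,0,0, 0,0,0,0, 0,0,0,0, 0,0,0,0]'
python3 - <<'E'
from h import *
import pickle
for n in("scene","side","wrist"):
    pickle.dump(cal(n),open(f"{n}3.pkl","wb"));cv2.imwrite(f"pics/{n}3.png",arm.snapshot(n)[:,:,::-1])
E
```

```text
clock: 6.75
position: [0.5214, -0.1029, 0.3687]
eef_rot: [[-1.0, 0.026, -0.001], [0.026, 1.0, 0.0], [0.001, 0.0, -1.0]]
clock: 7.17
position: [0.5318, 0.0799, 0.3681]
eef_rot: [[-0.999, 0.045, -0.002], [0.045, 0.999, 0.001], [0.002, 0.001, -1.0]]
clock: 7.58
position: [0.5323, 0.1556, 0.3683]
eef_rot: [[-0.999, 0.048, -0.002], [0.048, 0.999, -0.001], [0.002, -0.001, -1.0]]
clock: 8.0
position: [0.533, 0.1534, 0.3695]
eef_rot: [[-0.999, 0.052, 0.0], [0.052, 0.999, 0.0], [-0.0, 0.0, -1.0]]
ft_force: [-0.6, 0.1, -3.9]
gripper_width: 0.0224
grasp_force: 59.5
```

View pics/wrist3.png

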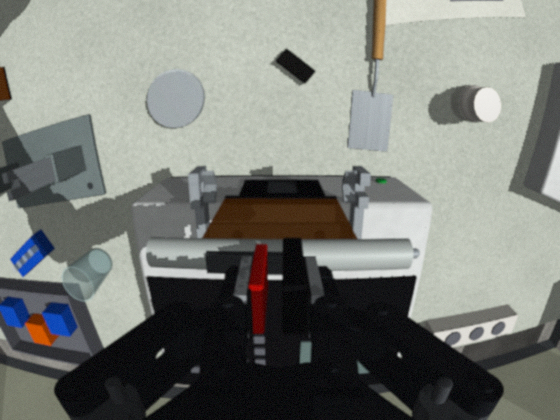

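The wrist view shows the tube from (147,250) to (413,253) with the stub on the right. The bracket ears are at about (202,185) and (357,187), both pairs roughly centred. A quick numeric check of the tube's midpoint:

```bash
python3 - <<'E'
from h import *
import pickle
c=pickle.load(open("wrist3.pkl","rb"))
im=cv2.imread("pics/wrist3.png");g=cv2.cvtColor(im,cv2.COLOR_BGR2GRAY).astype(int)
# tube rows profile at columns, ends
for u in(160,180,340,370,400): 
    col=g[225:285,u];e=np.diff(col);print(u,225+e.argmax(),225+e.argmin())
for v in(248,252,256): print(v,list(g[v,138:156]),list(g[v,404:422]))
for z in(.327,.330):
    l,r=onz(c,147,250,z),onz(c,413,252,z);print(z,l,r,(l+r)/2,np.linalg.norm(l-r),np.degrees(-np.arctan2(r[0]-l[0],r[1]-l[1])))
E
```

```text
160 266 276
180 268 277
340 270 278
370 270 277
400 268 276
248 [np.int64(100), np.int64(108), np.int64(107), np.int64(123), np.int64(155), np.int64(183), np.int64(198), np.int64(202), np.int64(191), np.int64(185), np.int64(179), np.int64(179), np.int64(176), np.int64(177), np.int64(175), np.int64(175), np.int64(175), np.int64(175)] [np.int64(170), np.int64(168), np.int64(171), np.int64(175), np.int64(172), np.int64(168), np.int64(172), np.int64(171), np.int64(174), np.int64(163), np.int64(157), np.int64(154), np.int64(171), np.int64(188), np.int64(207), np.int64(218), np.int64(221), np.int64(220)]
252 [np.int64(101), np.int64(121), np.int64(155), np.int64(194), np.int64(207), np.int64(211), np.int64(211), np.int64(199), np.int64(171), np.int64(152), np.int64(141), np.int64(131), np.int64(132), np.int64(150), np.int64(177), np.int64(191), np.int64(192), np.int64(188)] [np.int64(198), np.int64(200), np.int64(202), np.int64(204), np.int64(203), np.int64(202), np.int64(202), np.int64(205), np.int64(197), np.int64(184), np.int64(166), np.int64(160), np.int64(166), np.int64(164), np.int64(166), np.int64(189), np.int64(210), np.int64(221)]
256 [np.int64(107), np.int64(139), np.int64(170), np.int64(190), np.int64(201), np.int64(206), np.int64(208), np.int64(191), np.int64(136), np.int64(103), np.int64(99), np.int64(96), np.int64(96), np.int64(96), np.int64(102), np.int64(105), np.int64(103), np.int64(106)] [np.int64(216), np.int64(216), np.int64(216), np.int64(219), np.int64(211), np.int64(212), np.int64(214), np.int64(214), np.int64(205), np.int64(183), np.int64(160), np.int64(152), np.int64(156), np.int64(171), np.int64(190), np.int64(214), np.int64(223), np.int64(227)]
0.327 [0.5279 0.0756 0.327 ] [0.5374 0.2332 0.327 ] [0.5326 0.1544 0.327 ] 0.15786346180936567 -3.450603373317545
0.33 [0.5264 0.0771 0.33  ] [0.5358 0.2318 0.33  ] [0.5311 0.1544 0.33  ] 0.15495904519437706 -3.4506033733175423
```

Tube and bracket middles agree to about 1 mm, so I'll lower to just above the ears and then creep down.

```bash
python3 -m creep '[0,0,-0.07,0, 0,0,-0.16,0, 0,0,-0.25,0, 0,0,-0.33,0, 0,0,-0.38,0]'
python3 -m creep '[0,0,-0.003,0, 0,0,-0.007,0, 0,0,-0.01,0, 0,0,-0.015,0, 0,0,-0.02,0]'
python3 -m creep '[0,0,-0.004,0, 0,0,-0.008,0, 0,0,-0.012,0, 0,0,-0.016,0, 0,0,-0.02,0]'
```

```text
clock: 8.57
position: [0.5317, 0.1539, 0.2529]
eef_rot: [[-0.999, 0.05, -0.003], [0.05, 0.999, -0.001], [0.003, -0.001, -1.0]]
ft_force: [0.1, 0.0, -2.4]
gripper_width: 0.0223
grasp_force: 59.6
clock: 8.98
position: [0.5337, 0.1546, 0.2506]
eef_rot: [[-0.999, 0.05, 0.002], [0.05, 0.999, 0.001], [-0.002, 0.001, -1.0]]
ft_force: [0.4, -0.6, -2.7]
gripper_width: 0.0221
grasp_force: 59.6
clock: 9.4
position: [0.5329, 0.1544, 0.2433]
eef_rot: [[-0.999, 0.05, -0.0], [0.05, 0.999, 0.0], [0.0, 0.0, -1.0]]
ft_force: [-0.1, -0.3, -2.6]
gripper_width: 0.0222
grasp_force: 59.6
```

```bash
python3 -m creep '[0,0,-0.003,0, 0,0,-0.006,0, 0,0,-0.009,0, 0,0,-0.012,0, 0,0,-0.015,0]'
python3 -m creep '[0,0,-0.003,0, 0,0,-0.006,0, 0,0,-0.009,0, 0,0,-0.012,0, 0,0,-0.012,0]'; python3 - <<'E'
from plant import arm
print(arm.sense()["torque"])
E
```

```text
clock: 9.82
position: [0.5329, 0.1543, 0.2388]
eef_rot: [[-0.999, 0.05, -0.0], [0.05, 0.999, -0.0], [0.0, -0.0, -1.0]]
ft_force: [0.2, 0.0, -2.3]
gripper_width: 0.0223
grasp_force: 59.6
clock: 10.23
position: [0.5328, 0.1543, 0.2351]
eef_rot: [[-0.999, 0.05, -0.0], [0.05, 0.999, -0.0], [0.0, -0.0, -1.0]]
ft_force: [0.2, -0.2, -2.8]
gripper_width: 0.0222
grasp_force: 59.6
[-0.05493129 -0.01929526  0.02169527]
```

No ear contact, and I'm already at the height where an ear top would stop it. I'll continue in small steps.

```bash
python3 -m creep '[0,0,-0.003,0, 0,0,-0.006,0, 0,0,-0.009,0, 0,0,-0.012,0, 0,0,-0.015,0]'
python3 -m creep '[0,0,-0.003,0, 0,0,-0.006,0, 0,0,-0.009,0, 0,0,-0.012,0, 0,0,-0.015,0]'; python3 - <<'E'
from plant import arm
print(arm.sense()["torque"])
E
```

```text
clock: 10.65
position: [0.5329, 0.1543, 0.2307]
eef_rot: [[-0.999, 0.05, -0.0], [0.05, 0.999, 0.0], [0.0, 0.0, -1.0]]
ft_force: [0.2, -0.1, -3.5]
gripper_width: 0.0221
grasp_force: 59.6
clock: 11.07
position: [0.5329, 0.1543, 0.2262]
eef_rot: [[-0.999, 0.05, -0.0], [0.05, 0.999, 0.0], [0.0, 0.0, -1.0]]
ft_force: [-1.1, -0.0, -2.4]
gripper_width: 0.0223
grasp_force: 59.6
[-0.00567955  0.01484626  0.01715442]
```

```bash
python3 -m creep '[0,0,-0.002,0, 0,0,-0.004,0, 0,0,-0.006,0, 0,0,-0.008,0, 0,0,-0.01,0]'
python3 -m creep '[0,0,-0.002,0, 0,0,-0.004,0, 0,0,-0.006,0, 0,0,-0.007,0, 0,0,-0.007,0]'; python3 - <<'E'
from plant import arm
print(arm.sense()["torque"])
E
```

```text
clock: 11.48
position: [0.5329, 0.1543, 0.2233]
eef_rot: [[-0.999, 0.05, 0.0], [0.05, 0.999, 0.0], [-0.0, 0.0, -1.0]]
ft_force: [0.6, -0.4, -0.6]
gripper_width: 0.0222
grasp_force: 60.4
clock: 11.9
position: [0.5337, 0.1544, 0.2219]
eef_rot: [[-0.999, 0.05, 0.002], [0.05, 0.999, 0.0], [-0.002, 0.0, -1.0]]
ft_force: [1.8, -0.5, 3.0]
gripper_width: 0.0219
grasp_force: 63.4
[-0.47177601 -0.43350999  0.13389067]
```

Contact began at TCP ≈ 0.2225, mostly at the -y end and very light. The seat is expected at about 0.2195, so I'll ease down a little more and look from the side.

```bash
python3 -m creep '[0,0,-0.001,0, 0,0,-0.002,0, 0,0,-0.004,0, 0,0,-0.005,0, 0,0,-0.005,0]'; python3 - <<'E'
from h import *
s=arm.sense();print(s["torque"])
a,b=[arm.snapshot(n)[:,:,::-1] for n in("scene","side")]
cv2.imwrite("pics/s4a.png",a);cv2.imwrite("pics/s4b.png",b)
cv2.imwrite("pics/m4.png",np.hstack([cv2.resize(a[140:230,260:350],(400,400),interpolation=cv2.INTER_CUBIC),cv2.resize(b[180:280,215:315],(400,400),interpolation=cv2.INTER_CUBIC)]))
E
```

```text
clock: 12.32
position: [0.5341, 0.1545, 0.2212]
eef_rot: [[-0.999, 0.05, 0.003], [0.05, 0.999, 0.001], [-0.003, 0.001, -1.0]]
ft_force: [0.7, -0.3, 10.3]
gripper_width: 0.0221
grasp_force: 68.2
[-0.9312 -0.0764  0.0515]
```

View pics/m4.png

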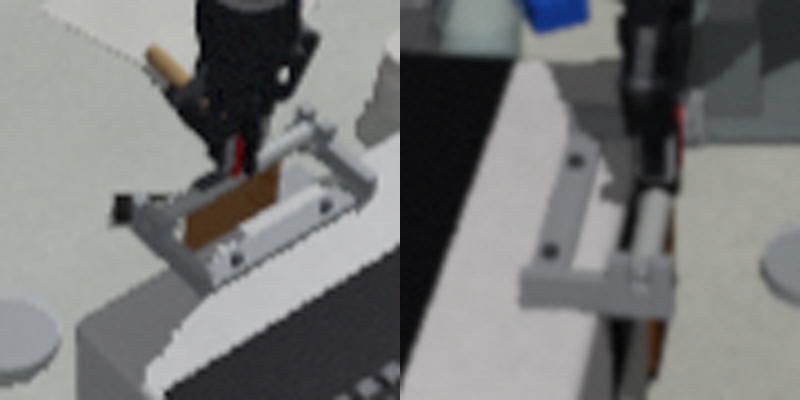

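The door is between the ears and down to about seat level, with a 13 N net press. I'll ease the grip slightly so the door settles into the cradles before the pin runs out.

```bash
python3 -m creep '[0,0,0,0, 0,0,0,0, 0,0,0,0, 0,0,0,0, 0,0,0,0]' 0.31
python3 - <<'E'
from plant import arm
print(arm.sense()["torque"])
E
```

```text
clock: 12.83
position: [0.5337, 0.1541, 0.2204]
eef_rot: [[-0.999, 0.051, 0.002], [0.051, 0.999, 0.001], [-0.002, 0.001, -1.0]]
ft_force: [3.1, -1.3, 5.1]
gripper_width: 0.0264
grasp_force: 6.3
[-0.44956704 -0.42561494  0.00358854]
```

```bash
python3 -m creep '[0,0,0,0, 0,0,0,0, 0,0,0,0, 0,0,0,0, 0,0,0,0]' 0.42
python3 -m creep '[0,0,0,0, 0,0,0,0, 0,0,0,0, 0,0,0,0, 0,0,0,0]' 0.85
python3 - <<'E'
from h import *
import pickle
pickle.dump(cal("wrist"),open("w5.pkl","wb"))
a,b,w=[arm.snapshot(n)[:,:,::-1] for n in("scene","side","wrist")]
for n,i in zip("abw",(a,b,w)):cv2.imwrite(f"pics/s5{n}.png",i)
cv2.imwrite("pics/m5.png",np.hstack([cv2.resize(w[160:310,120:420],(500,250)),]) if 0 else np.vstack([cv2.resize(w[180:310,140:420],(800,371),interpolation=cv2.INTER_CUBIC),np.hstack([cv2.resize(a[150:205,260:350],(400,229),interpolation=cv2.INTER_CUBIC),cv2.resize(b[195:252,230:330],(400,229),interpolation=cv2.INTER_CUBIC)])]))
E
```

```text
clock: 13.25
position: [0.5329, 0.1526, 0.2195]
eef_rot: [[-0.999, 0.052, -0.001], [0.052, 0.999, -0.002], [0.0, -0.002, -1.0]]
ft_force: [0.8, -4.9, 3.0]
gripper_width: 0.036
grasp_force: 2.4
clock: 13.67
position: [0.5326, 0.1548, 0.2195]
eef_rot: [[-0.999, 0.05, -0.001], [0.05, 0.999, 0.0], [0.001, 0.0, -1.0]]
ft_force: [-0.5, 0.4, 0.7]
gripper_width: 0.0726
grasp_force: 0.0
```

View pics/m5.png

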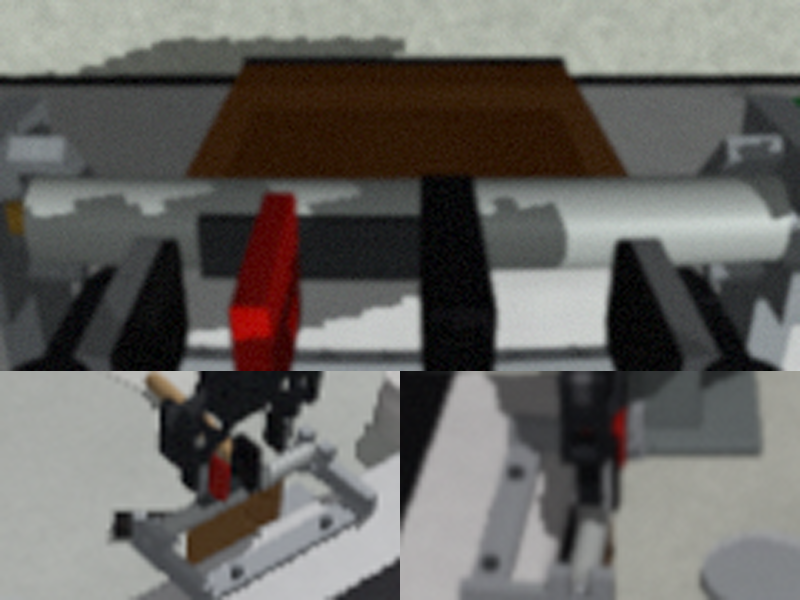

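The tab has sprung away from the lug and the brass pin (wrist crop, left end) enters the -y ear, with the stub in the slot at the right. I'll open fully, retreat straight up, and check from the same viewpoint.

```bash
python3 -m creep '[0,0,0,0, 0,0,0,0, 0,0,0.02,0, 0,0,0.06,0, 0,0,0.12,0]' 1 
python3 -m creep '[0,0,0.08,0, 0,0,0.16,0, 0,0,0.24,0, 0,0,0.32,0, 0,0,0.36,0]' >/dev/null
python3 -m creep '[0,0,0,0, 0,0,0,0, 0,0,0,0, 0,0,0,0, 0,0,0,0]'
python3 - <<'E'
from h import *
import pickle
c=cal("wrist");pickle.dump(c,open("w6.pkl","wb"));w=arm.snapshot("wrist")[:,:,::-1];cv2.imwrite("pics/w6.png",w)
b=arm.snapshot("side")[:,:,::-1]
x,y=[int(v) for v in proj(c,(.533,.1535,.194))];print(x,y)
i=w[y-45:y+45,x-100:x+100];cv2.imwrite("pics/w6c.png",np.vstack([cv2.convertScaleAbs(cv2.resize(i,(800,360),interpolation=cv2.INTER_CUBIC),alpha=1.4),cv2.resize(b[190:250,200:400],(800,240),interpolation=cv2.INTER_CUBIC)]))
E
```

```text
clock: 14.23
position: [0.532, 0.154, 0.2552]
eef_rot: [[-0.999, 0.05, -0.003], [0.05, 0.999, -0.001], [0.003, -0.001, -1.0]]
ft_force: [0.3, 0.5, -0.9]
gripper_width: 0.0854
grasp_force: 0.0
clock: 15.07
position: [0.5324, 0.1542, 0.3625]
eef_rot: [[-0.999, 0.05, -0.002], [0.05, 0.999, -0.001], [0.002, -0.001, -1.0]]
ft_force: [0.6, -0.2, 0.0]
gripper_width: 0.0854
grasp_force: 0.0
278 193
```

View pics/w6c.png

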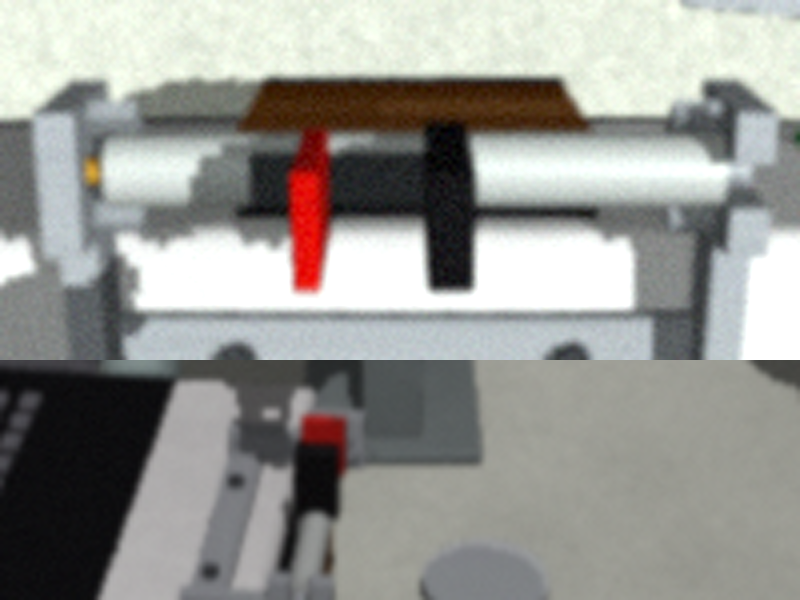

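From the same viewpoint as on the stand, the tab-to-lug spacing matches the parked, pin-out state (about 135 px in both). The brass pin is in the hole ear, the stub is in the slot and the tube length in pixels is unchanged, so the door is seated. I'm handing in.

```bash
python3 -c "
from plant import arm
print(arm.sign_off())"
```

```text
the job is handed in; nothing more can be done
None
```

I handed the job in at about 15 s: the door is in the photometer's bracket and appears fully seated and upright, with the pin sprung home and the arm clear; the judge gave no verdict.

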